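# Lay out a case on the cooling plate

### The arm

A 7-joint arm with a two-finger parallel gripper is mounted at the origin on the work surface. World frame = base frame: x ahead of the robot, y to its left, z up, the work surface at z = 0. Lengths are in m, angles in rad, forces in N, time in s.
With the tool pointing down it reaches from about 0.425 to 0.875 m from the base axis. Payload 8.4 kg.
Tool frame: the origin (TCP) lies midway between the tips of the shut fingers; the grasp point (between the pads) lies 19 mm behind it; z points along the fingers, y is the line along which they close (so a half turn about z gives the same grasp; the last joint's range is limited). The gripper opens to 87 mm and grips with 3 to 60 N. Pads are 19 mm wide; open, the fingers measure 117 mm over their backs; the gripper's body (75 mm by 190 mm) begins 51 mm behind the grasp point.
Start: joints at [-0.099, 0.333, 0.04, 1.465, -0.013, 1.343, -0.059], TCP at [0.65, -0, 0.186] pointing down, gripper open.
Joint ranges: [-2.58, 2.58], [-0.38, 2.09], [-1.3, 1.39], [0.25, 2.4], [-1.5, 4.64], [0.08, 2.09], [-2.65, 2.65]. Speed limits (rad/s): [2.22, 2.22, 2.79, 2.79, 3.14, 3.14, 3.14].

### API

Orientations are given as a 3x3 rotation matrix whose columns are the frame's x, y, z axes.
In Python, from station import env gives the robot as it stands.
- The arm moves only by the tool step_arm, never from a script. Its arguments are lists of equal length, an entry for each row: "offset": the shift along the tool's x, y, z each as a share of 250 mm, from -1 to 1, a list of three; "turn": the turn about the tool's z as a share of pi rad, from -1 to 1; "jaw": the gripper's target within -1 to 1 (fully open at 1, half-way at 0, shut at -1). A call has 1 to 5 rows; each row is the pose to reach, as a shift and turn from the pose commanded when the call began, along the tool's axes at that moment, turning the shorter way round; what a row does not reach only later rows make up. A row lasts 1/12 s, in which the tool goes at most 41.7 mm and 7.16 degrees, less where a joint would pass 70% of its speed; a pose out of reach is approached as far as the arm can. A call with a number of a shift or a turn outside -1 to 1 is refused whole. A call with a gripper value outside its range is refused whole. The fingers move at their own pace and stop on an object; "force" is the grip in N (left out, the last holds). Time passes only in rows, so rows that repeat a pose let the fingers close. It gives the time, the measured TCP pose, the force, the opening and the grip force at its end, in the units of the state.
- env.read_state(): the state, without advancing time (a new reading comes with each control period).
- env.snapshot(name): name is "scene" or "side" or "wrist"; returns a dict with "frame" (400x640x3 uint8, red, green, blue), "K" (3x3 intrinsics, pixels), "rvec" (rotation vector, rad) and "tvec" (3), from world to camera coordinates, as OpenCV has them; the wrist camera has in their place "hand_eye" (4x4, takes a point from camera to tool coordinates, whose origin is the TCP and whose axes are the flange's). Camera axes: x right, y down, z forward; pixel columns grow to the right and rows downward; lengths in m; the calibration is good to about 2 mm. A picture is of the moment at which its call begins: read the wrist's pose just before it. There is no depth.
- env.hand_in(): hands the job in; it is judged then, once.
The state is a dict: "clock": time; "joint_positions": joint angles; "qd": joint speeds; "effort": joint torques, N m; "tool_pos": TCP position; "tcp_rot": TCP orientation; "wrist_force": force on the tool from outside, world axes, zero at the start; "ft_torque": the same for the moment, N m; "gripper_width": finger opening in m; "grip_force": force on a finger pad.
Only numpy, scipy, OpenCV 4.12 (cv2) and the standard library are available. Lean on these libraries where they do the work, as an engineer would, in place of code of your own. Each camera call takes 0.05 s, during which the arm holds its last target. There are 200 camera calls.

### The job

Lay out the next case on the black cooling plate: put the red and the green wax block flat and squarely each in the white-outlined field in front of (on the robot's side of) the pot with the cap of its own colour, and the blue block in the same way in the middle field between them. Then stand the brass weight upright in the middle of the blue block's wax, and let go of everything. Leave the two pots, the yellow block and the amber bottle where they are.

Things in the scene. Friction and masses are not known exactly. Their poses are not given: they have to be found in the camera images.
- plate: fixed black plate 170 (x) x 250 (y) x 6 mm on the table, aluminium tab on its near edge, left or right of the robot's centre line (grey mat on the other side). Origin: centre of its underside; x away from the robot, y left, z up. Three flat white-outlined fields, 58 x 46 mm (long along x), centred at x = -40, y = -80, 0, +80 mm; pots stand near x = +43, y = -80 and +80 mm.
- pot_red_mid (a point): specimen pot, white with a red cap, 40 mm across, 52 mm high, standing loose on the cooling plate behind one of the two end fields. Point: its centre, 26 mm above its underside. Not to be moved.
- pot_green_mid (a point): specimen pot, white with a green cap, 40 mm across, 52 mm high, standing loose on the cooling plate behind one of the two end fields. Point: its centre, 26 mm above its underside. Not to be moved.
- block_red_mid (a point): wax block to be laid in front of the red-capped pot: cassette of red plastic 42 (x) x 30 (y) x 9 mm, with a cream wax block 32 x 22 x 8 mm centred on it (17 mm high in all; a flat pale pink tissue piece shows in the wax). Point: its centre, 8.5 mm above its underside; x along the 42 mm side, z up. About 30 g. Starts on the grey mat.
- block_green_mid (a point): wax block to be laid in front of the green-capped pot: cassette of green plastic 42 (x) x 30 (y) x 9 mm, with a cream wax block 32 x 22 x 8 mm centred on it (17 mm high in all; a flat pale pink tissue piece shows in the wax). Point: its centre, 8.5 mm above its underside; x along the 42 mm side, z up. About 30 g. Starts on the grey mat.
- block_blue_mid (a point): wax block to be laid in the middle field: cassette of blue plastic 42 (x) x 30 (y) x 9 mm, with a cream wax block 32 x 22 x 8 mm centred on it (17 mm high in all; a flat pale pink tissue piece shows in the wax). Point: its centre, 8.5 mm above its underside; x along the 42 mm side, z up. About 30 g. Starts on the grey mat.
- weight_mid (a point): plain brass cylinder, 28 mm across, 32 mm high, standing upright on the grey mat; 110 to 180 g. Point: its centre, 16 mm above its underside. To be stood on the blue block.
- block_yellow_mid (a point): spare wax block, to be left where it is: cassette of yellow plastic 42 (x) x 30 (y) x 9 mm, with a cream wax block 32 x 22 x 8 mm centred on it (17 mm high in all; a flat pale pink tissue piece shows in the wax). Point: its centre, 8.5 mm above its underside; x along the 42 mm side, z up. About 30 g. Starts on the grey mat.
- bottle_mid (a point): loose amber dropper bottle with a black top, 28 mm across, 48 mm high, to be left where it is. Point: its centre, 24 mm above its underside. Blocks, weight and bottle stand at least 70 mm apart (centres) on the grey mat (fixed, 190 x 270 mm, top 4 mm above the table).
There are look-alikes about, which are no part of the job. There is more than one size of the part that bears weight_mid; the job needs the middle-sized.

How it is judged:
By the outcome, as a careful person would: the job done as asked, in the order asked, and still so for the second after the job is handed in, with the robot touching nothing.
It also fails if it takes over 93 s, if anything falls off the work surface, if the arm or the gripper's body presses on something with over 40 N, if the wrist force passes 120 N, or if a joint passes its speed limit or range.

## Working session

There is one attempt and no reset: what is moved stays moved. The work goes in short steps, Python scripts to look and compute and a tool call to move; the robot and the scene stay as the last step left them, time stands still between calls to the robot, and variables do not carry over. Pictures are saved under pics/ and viewed, at most 14 in all, crops included, and the job is handed in when it is done.

Besides the shell and the picture viewer there is one more tool, called after "Call:" as name(argument=value, ...) on one line, values as JSON. step_arm: Moves the arm, as the interface text tells. Its arguments: {"type":"object","properties":{"offset":{"type":"array"},"turn":{"type":"array"},"jaw":{"type":"array"},"force":{"type":"number"}},"required":["offset","turn","jaw"]}

```bash
mkdir -p pics; ls; cat > h.py <<'E'
import numpy as np, cv2
from station import env
def cam(s, st=None):
    if 'hand_eye' in s:
        T=np.eye(4);T[:3,:3]=st['tcp_rot'];T[:3,3]=st['tool_pos'];M=T@np.array(s['hand_eye']);return M[:3,:3],M[:3,3]
    R=cv2.Rodrigues(np.array(s['rvec'],float))[0];return R.T,-R.T@np.array(s['tvec'],float).ravel()
def ray(s,uv,z,st=None):
    R,c=cam(s,st);uv=np.atleast_2d(uv).astype(float)
    d=(R@np.linalg.inv(np.array(s['K']))@np.c_[uv,np.ones(len(uv))].T).T
    return c+d*((z-c[2])/d[:,2])[:,None]
def snap(n,f=None):
    st=env.read_state();s=env.snapshot(n)
    if f: cv2.imwrite('pics/'+f,s['frame'][...,::-1])
    return s,st
E
python3 - <<'E'
from h import *
np.set_printoptions(precision=4,suppress=True)
for n in ['scene','side','wrist']:
    s,st=snap(n,n+'0.png'); R,c=cam(s,st); print(n,c,R[:,2])
print(st['tcp_rot'],st['tool_pos'],st['clock'],st['gripper_width'])
E
```

```text
pics
scene [ 1.0318 -0.1994  0.685 ] [-0.6231  0.2339 -0.7463]
side [0.4342 0.5988 0.6009] [ 0.0938 -0.724  -0.6834]
wrist [0.6497 0.0814 0.384 ] [-0.0012 -0.293  -0.9561]
[[ 0.      1.     -0.0014]
 [ 1.     -0.     -0.0001]
 [-0.0001 -0.0014 -1.    ]] [ 0.6495 -0.0001  0.1851] 0.1 0.08697385907228122
```

View pics/scene0.png

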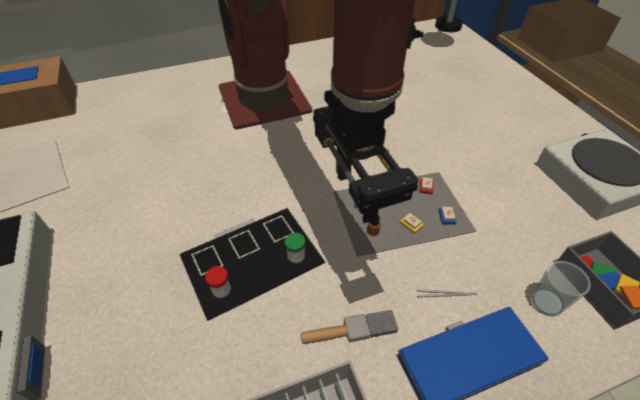

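View pics/side0.png

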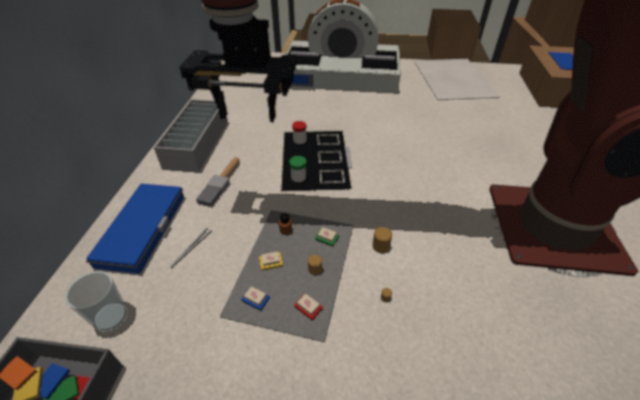

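View pics/wrist0.png

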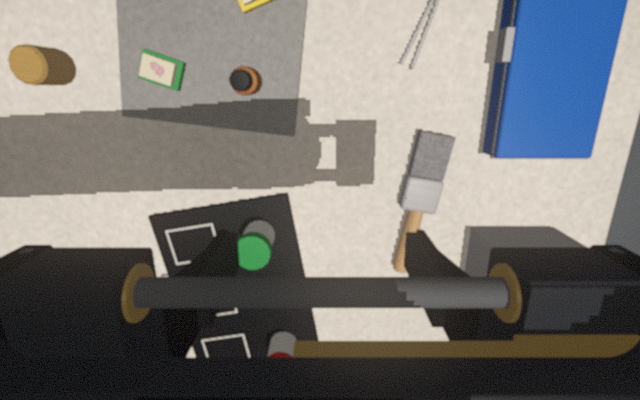

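The side view shows everything:
- **Mat:** bottle (285,225), green (327,236), yellow (271,260), weight (315,264), blue (256,297), red (308,306).
- **Off the mat:** other brass pieces at (383,240), larger, and (387,294), smaller. The middle-sized weight is therefore the one on the mat.
- **Plate:** around (316,160), with the red pot at (299,132) and the green pot at (298,168).

```bash
cat >> h.py <<'E'
HUE={'red':((0,6),(172,180)),'green':((55,80),),'blue':((105,125),),'yellow':((22,30),)}
def mask(s,c,smin=130,vmin=60):
    h=cv2.cvtColor(s['frame'],cv2.COLOR_RGB2HSV);m=0
    for a,b in HUE[c]: m=m|cv2.inRange(h,(a,smin,vmin),(b,255,255))
    return m
def blobs(m,amin=25):
    cs=cv2.findContours(m,cv2.RETR_EXTERNAL,cv2.CHAIN_APPROX_NONE)[0]
    return sorted([cv2.convexHull(c) for c in cs if cv2.contourArea(cv2.convexHull(c))>amin],key=cv2.contourArea)[::-1]
def cen(c):
    M=cv2.moments(c);return M['m10']/M['m00'],M['m01']/M['m00']
E
python3 - <<'E'
from h import *
np.set_printoptions(precision=4,suppress=True)
s,st=snap('side')
for c in HUE:
    for b in blobs(mask(s,c)):
        u=cen(b)
        if 200<u[0]<400 and u[1]>100:print(c,np.round(u),cv2.contourArea(b),ray(s,u,.0125)[0,:2],'cap',ray(s,u,.055)[0,:2])
hsv=cv2.cvtColor(s['frame'],cv2.COLOR_RGB2HSV)
for p in [(315,264),(383,240),(387,294),(285,227)]: print(p,hsv[p[1],p[0]],ray(s,p,.02)[0,:2])
print('fields',ray(s,[(328,140),(330,157),(332,177)],.006)[:,:2])
m=cv2.inRange(hsv,(0,0,0),(180,255,40))
m[:,:275]=0;m[:,360:]=0;m[:125]=0;m[195:]=0
b=blobs(m)[0];q=cv2.approxPolyDP(b,6,True)[:,0];print(q,ray(s,q,.006)[:,:2])
E
```

```text
red [309. 309.] 243.5 [0.4971 0.27  ] cap [0.4926 0.2937]
red [299. 126.] 97.0 [ 0.6111 -0.3026] cap [ 0.5983 -0.2375]
green [297. 161.] 138.5 [ 0.5881 -0.1406] cap [ 0.577  -0.0872]
green [328. 240.] 77.0 [0.4808 0.1101] cap [0.4775 0.1454]
blue [256. 301.] 188.5 [0.592  0.2656] cap [0.5806 0.2897]
yellow [270. 261.] 250.5 [0.5865 0.177 ] cap [0.5755 0.2075]
(315, 264) [ 18 153 120] [0.4986 0.1786]
(383, 240) [ 17 150 104] [0.3699 0.103 ]
(387, 294) [ 17 150 134] [0.3626 0.2273]
(285, 227) [ 13 184  61] [0.5737 0.0928]
fields [[ 0.5209 -0.2525]
 [ 0.5072 -0.176 ]
 [ 0.4938 -0.0961]]
[[341 133]
 [349 187]
 [283 189]
 [286 133]] [[ 0.4879 -0.2914]
 [ 0.4495 -0.0643]
 [ 0.6053 -0.038 ]
 [ 0.6437 -0.2724]]
```

Call:
step_arm(offset=[[-0.38,-0.2,-0.24],[-0.38,-0.2,-0.24],[-0.38,-0.2,-0.24],[-0.38,-0.2,-0.24]], turn=[0,0,0,0], jaw=[1,1,1,1])

```text
clock: 0.53
tool_pos: [0.5988, -0.104, 0.2507]
tcp_rot: [[0.01, 1.0, 0.005], [1.0, -0.01, -0.004], [-0.004, 0.005, -1.0]]
wrist_force: [0.9, -1.5, 0.5]
gripper_width: 0.087
grip_force: 0.0
```

Call:
step_arm(offset=[[-0.38,-0.2,-0.24],[-0.38,-0.2,-0.24],[-0.38,-0.2,-0.24],[-0.38,-0.2,-0.24],[-0.38,-0.2,-0.24]], turn=[0,0,0,0,0], jaw=[1,1,1,1,1])

```text
clock: 0.95
tool_pos: [0.5496, -0.1925, 0.3073]
tcp_rot: [[0.005, 1.0, 0.003], [1.0, -0.005, -0.001], [-0.001, 0.003, -1.0]]
wrist_force: [0.4, 0.8, -0.4]
gripper_width: 0.0871
grip_force: 0.0
```

```bash
python3 - <<'E'
from h import *
s,st=snap('wrist','w1.png');print(st['tool_pos'],st['clock'],abs(st['qd']).max() if hasattr(st['qd'],'max') else st['qd'])
np.save('w1.npy',dict(s=s,st=st),allow_pickle=True)
E
```

```text
[ 0.54960358 -0.19252522  0.30731806] 0.95 0.05506537355122333
```

View pics/w1.png

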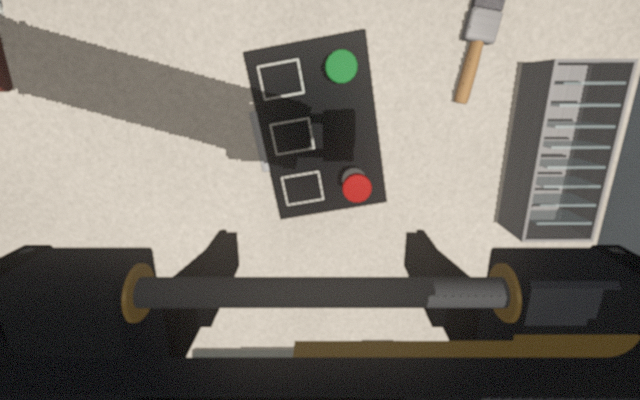

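The three fields are at (281,79), (293,136) and (302,188), with the green pot at (341,66) and the red pot at (357,188). Next I go over the mat.

Call:
step_arm(offset=[[0.72,0,0],[0.72,0,0],[0.72,0,0],[0.72,0,0],[0.72,0,0]], turn=[0,0,0,0,0], jaw=[1,1,1,1,1])

```text
clock: 1.42
tool_pos: [0.5493, -0.0001, 0.3046]
tcp_rot: [[-0.011, 1.0, -0.002], [1.0, 0.011, 0.003], [0.003, -0.002, -1.0]]
wrist_force: [0.6, 0.9, -0.7]
gripper_width: 0.0875
grip_force: 0.0
```

Call:
step_arm(offset=[[0.72,0,0],[0.72,0,0],[0.72,0,0],[0.72,0,0],[0.72,0,0]], turn=[0,0,0,0,0], jaw=[1,1,1,1,1])

```text
clock: 1.83
tool_pos: [0.5474, 0.1797, 0.3042]
tcp_rot: [[-0.011, 1.0, -0.003], [1.0, 0.011, 0.003], [0.003, -0.003, -1.0]]
wrist_force: [-0.7, 0.0, -0.3]
gripper_width: 0.0868
grip_force: 0.0
```

Call:
step_arm(offset=[[0,0,0],[0,0,0]], turn=[0,0], jaw=[1,1])

```text
clock: 2.0
tool_pos: [0.5491, 0.1723, 0.3045]
tcp_rot: [[-0.004, 1.0, -0.002], [1.0, 0.004, -0.0], [-0.0, -0.002, -1.0]]
wrist_force: [-0.1, -0.3, 0.1]
gripper_width: 0.0873
grip_force: 0.0
```

```bash
python3 - <<'E'
from h import *
np.set_printoptions(precision=4,suppress=True)
d=np.load('w1.npy',allow_pickle=True).item();s,st=d['s'],d['st']
f=s['frame']
g=cv2.cvtColor(f,cv2.COLOR_RGB2GRAY)
# fields: bright low-sat outlines inside plate
hsv=cv2.cvtColor(f,cv2.COLOR_RGB2HSV)
F=[]
for u in [(281,79),(293,136),(302,188)]:
    x,y=u;roi=np.zeros_like(g);roi[y-24:y+25,x-29:x+29]=g[y-24:y+25,x-29:x+29]
    t=90
    m=((roi>t)).astype(np.uint8)*255
    b=blobs(m,200)
    q=cv2.boxPoints(cv2.minAreaRect(b[0]));w=ray(s,q,.006,st)[:,:2]
    e=[np.linalg.norm(w[i]-w[i-1]) for i in range(4)];print(w.mean(0),np.round(e,4));F.append(w.mean(0))
v=F[0]-F[2];print('len',np.linalg.norm(v),'plate yaw deg',np.degrees(np.arctan2(-v[0],v[1])),'mid',(F[0]+F[2])/2)
for c in ('red','green'):
    b=blobs(mask(s,c))[0];print(c,ray(s,cen(b),.058,st)[0,:2])
s,st=snap('wrist','w2.png');print(st['tool_pos'],st['clock']);np.save('w2.npy',dict(s=s,st=st),allow_pickle=True)
E
```

```text
[ 0.494  -0.1003] [0.0503 0.062  0.05   0.0639]Traceback (most recent call last):
  File "<stdin>", line 14, in <module>
IndexError: list index out of range
```

```bash
python3 - <<'E'
from h import *
np.set_printoptions(precision=4,suppress=True)
s,st=snap('wrist','w2.png');print(st['tool_pos'],st['clock']);np.save('w2.npy',dict(s=s,st=st),allow_pickle=True)
d=np.load('w1.npy',allow_pickle=True).item();s,st=d['s'],d['st']
g=cv2.cvtColor(s['frame'],cv2.COLOR_RGB2GRAY)
F={}
for u in [(281,79),(293,136),(302,188)]:
    x,y=u;roi=np.zeros_like(g);roi[y-22:y+23,x-26:x+27]=g[y-22:y+23,x-26:x+27]
    t=90
    for t in (90,65,50):
        b=blobs((roi>t).astype(np.uint8)*255,500)
        if b: break
    if not b: print(u,'none');continue
    q=cv2.boxPoints(cv2.minAreaRect(b[0]));w=ray(s,q,.006,st)[:,:2]
    print(u,t,w.mean(0),[round(float(np.linalg.norm(w[i]-w[i-1])),4) for i in range(4)]);F[u[0]]=w.mean(0)
v=F[281]-F[302];print('len',np.linalg.norm(v),'plate yaw deg',np.degrees(np.arctan2(-v[0],v[1])),'mid',(F[281]+F[302])/2)
for c in ('red','green'):
    b=blobs(mask(s,c))[0];print(c,ray(s,cen(b),.058,st)[0,:2])
E
```

```text
[0.5491 0.1723 0.3045] 2.0
(281, 79) 90 [ 0.494  -0.1003] [0.0503, 0.062, 0.05, 0.0639]
(293, 136) 65 [ 0.5084 -0.1792] [0.0485, 0.062, 0.0482, 0.0637]
(302, 188) 90 [ 0.521  -0.2584] [0.0508, 0.0623, 0.0504, 0.0641]
len 0.16032230431441064 plate yaw deg 9.665764590342892 mid [ 0.5075 -0.1793]
red [ 0.5985 -0.2429]Traceback (most recent call last):
  File "<stdin>", line 18, in <module>
IndexError: list index out of range
```

View pics/w2.png

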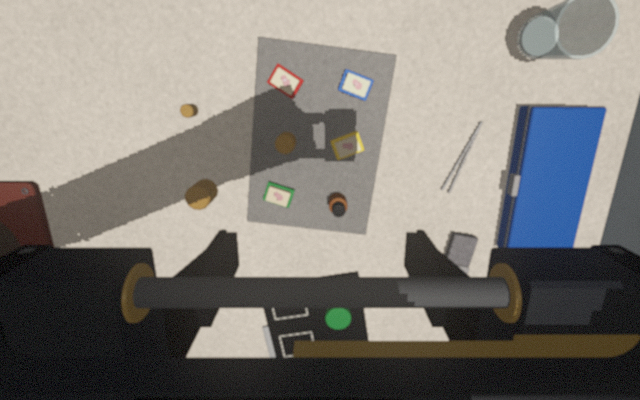

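Red is at (285,80), blue (356,84), green (278,194), the weight (285,144), yellow (347,146) and the bottle (338,205).

```bash
cat >> h.py <<'E'
def block(s,st,c,near=None,z=.012,smin=110,vmin=40):
    out=[]
    for b in blobs(mask(s,c,smin,vmin)):
        q=cv2.boxPoints(cv2.minAreaRect(b));w=ray(s,q,z,st)[:,:2]
        e=w[1]-w[0];f=w[2]-w[1]
        l=e if np.linalg.norm(e)>np.linalg.norm(f) else f
        if 0.03<np.linalg.norm(l)<.06: out.append((w.mean(0),(np.degrees(np.arctan2(l[1],l[0]))+90)%180-90,np.linalg.norm(e),np.linalg.norm(f),np.round(cen(b))))
    return out
E
python3 - <<'E'
from h import *
np.set_printoptions(precision=4,suppress=True)
d=np.load('w2.npy',allow_pickle=True).item();s,st=d['s'],d['st']
for c in ('red','blue','green','yellow'):
    for o in block(s,st,c): print(c,o)
hsv=cv2.cvtColor(s['frame'],cv2.COLOR_RGB2HSV)
print(hsv[144,285],hsv[144,262])
m=cv2.inRange(hsv,(8,100,30),(24,255,255));m[:, :265]=0;m[:,305:]=0;m[120:170].max();m[:120]=0;m[170:]=0
b=blobs(m)[0];print('weight',cen(b),cv2.boundingRect(b),ray(s,cen(b),.03,st))
print(np.degrees(np.arctan2(st['tcp_rot'][0][0],st['tcp_rot'][1][0])))
E
```

```text
red (array([0.0877, 0.0916]), np.float64(0.3019418131922862), np.float64(0.05091971858082), np.float64(0.05088557052682503), array([ 14., 194.]))
red (array([0.4981, 0.262 ]), np.float64(-32.33651957440927), np.float64(0.029598351690452624), np.float64(0.04210732405303405), array([285.,  81.]))
blue (array([0.5863, 0.2525]), np.float64(-56.02666541989731), np.float64(0.023363337072067517), np.float64(0.04725025680196167), array([350.,  86.]))
blue (array([0.8312, 0.0736]), np.float64(-89.3860854530812), np.float64(0.0520461109700301), np.float64(0.007455948256747323), array([505., 212.]))
green (array([ 0.5776, -0.1216]), np.float64(-88.3103770906259), np.float64(0.04199827148969529), np.float64(0.04208849217733273), array([338., 318.]))
green (array([0.4878, 0.1104]), np.float64(-19.024616281702038), np.float64(0.0059447063155171715), np.float64(0.03808481518876922), array([280., 187.]))
yellow (array([0.5856, 0.1742]), np.float64(20.885783185301236), np.float64(0.041450785169749496), np.float64(0.030100779790989185), array([347., 145.]))
[ 19 143  98] [17 28 82]
weight (285.12106666666665, 142.72106666666664) (275, 132, 21, 22) [[0.4984 0.18   0.03  ]]
-0.249058652973147
```

```bash
python3 - <<'E'
from h import *
np.set_printoptions(precision=4,suppress=True)
d=np.load('w2.npy',allow_pickle=True).item();s,st=d['s'],d['st']
hsv=cv2.cvtColor(s['frame'],cv2.COLOR_RGB2HSV)
for n,(x,y) in dict(red=(285,81),blue=(356,84),green=(278,194),yellow=(347,146)).items():
    m=((hsv[...,1]>75)|(hsv[...,2]>150)).astype(np.uint8)*255
    r=np.zeros_like(m);r[y-22:y+23,x-24:x+25]=m[y-22:y+23,x-24:x+25]
    b=blobs(r)[0];q=cv2.boxPoints(cv2.minAreaRect(b));w=ray(s,q,.012,st)[:,:2]
    e=w[1]-w[0];f=w[2]-w[1];l=e if np.linalg.norm(e)>np.linalg.norm(f) else f
    print(n,w.mean(0),np.degrees(np.arctan2(l[1],l[0])),np.linalg.norm(e),np.linalg.norm(f))
E
```

```text
red [0.496  0.2645] -57.59949731884712 0.04536962792785204 0.05467733119147125
blue [0.5959 0.2578] 0.2610613572206256 0.06467256452246098 0.057636988474912894
green [0.4827 0.0951] -18.063620743819403 0.03863457428157596 0.04059146486789517
yellow [0.5913 0.1759] 17.387451849525714 0.056021843061262 0.033683191689703976
```

```bash
python3 - <<'E'
from h import *
np.set_printoptions(precision=4,suppress=True)
d=np.load('w2.npy',allow_pickle=True).item();s,st=d['s'],d['st']
R,G,B=[s['frame'][...,i].astype(int) for i in range(3)]
D=dict(red=R-np.maximum(G,B),blue=B-R,green=G-np.maximum(R,B))
for n,(x,y) in dict(red=(285,81),blue=(356,84),green=(278,194)).items():
  for t in (15,30):
    m=(D[n]>t).astype(np.uint8)*255
    r=np.zeros_like(m);r[y-22:y+23,x-24:x+25]=m[y-22:y+23,x-24:x+25]
    b=cv2.convexHull(np.vstack(blobs(r,4)));q=cv2.boxPoints(cv2.minAreaRect(b));w=ray(s,q,.010,st)[:,:2]
    e=w[1]-w[0];f=w[2]-w[1];l=e if np.linalg.norm(e)>np.linalg.norm(f) else f
    print(n,w.mean(0),np.degrees(np.arctan2(l[1],l[0])),np.linalg.norm(e),np.linalg.norm(f))
E
```

```text
red [0.4979 0.262 ] -32.30823977752063 0.0326766183425479 0.045187618838127705
red [0.4982 0.2622] -30.634157785862655 0.0313190345746695 0.043461809046026825
blue [0.595  0.2576] -20.213899344543318 0.03148268040646382 0.04324922651045465
blue [0.595  0.2575] -20.21983691654151 0.030761956587215113 0.04275229937956423
green [0.4838 0.0985] -19.0140452878437 0.031726609684461914 0.042469747512801574
green [0.4839 0.0987] -19.01927584440287 0.030210037372303114 0.04153710813076422
```

Call:
step_arm(offset=[[0.36,-0.2,0.48],[0.36,-0.2,0.48],[0.36,-0.2,0.48],[0.36,-0.2,0.48],[0.36,-0.2,0.48]], turn=[-0.18,-0.18,-0.18,-0.18,-0.18], jaw=[0.2,0.2,0.2,0.2,0.2])

```text
clock: 2.47
tool_pos: [0.4948, 0.262, 0.1801]
tcp_rot: [[-0.545, 0.838, -0.008], [0.838, 0.545, -0.002], [0.002, -0.008, -1.0]]
wrist_force: [-0.2, 1.5, -0.8]
gripper_width: 0.0615
grip_force: 0.0
```

Call:
step_arm(offset=[[0,0,0.38],[0,0,0.38],[0,0,0.38],[0,0,0.38],[0,0,0.38]], turn=[-0.145,-0.145,-0.145,-0.145,-0.145], jaw=[0.2,0.2,0.2,0.2,0.2])

```text
clock: 2.88
tool_pos: [0.4996, 0.258, 0.0893]
tcp_rot: [[-0.854, 0.521, -0.002], [0.521, 0.854, -0.002], [0.001, -0.003, -1.0]]
wrist_force: [0.2, -0.3, 0.8]
gripper_width: 0.0523
grip_force: 0.0
```

Call:
step_arm(offset=[[0,0,0],[0,0,0],[0,0,0]], turn=[0,0,0], jaw=[0.2,0.2,0.2])

```text
clock: 3.13
tool_pos: [0.5006, 0.2599, 0.0917]
tcp_rot: [[-0.851, 0.525, 0.001], [0.525, 0.851, 0.001], [-0.001, 0.001, -1.0]]
wrist_force: [0.4, 0.6, -0.4]
gripper_width: 0.0523
grip_force: 0.0
```

```bash
cat >> h.py <<'E'
def go(x,y,z,phi):
    st=env.read_state();R=np.array(st['tcp_rot']);d=R.T@(np.array([x,y,z])-st['tool_pos'])/.25
    p=np.degrees(np.arctan2(R[1,1],R[0,1]));t=-((phi-p+180)%360-180)/180
    print('phi %.2f'%p,'offset',np.round(d,3),'turn %.4f'%t,'clk %.2f w %.4f gf %.1f'%(st['clock'],st['gripper_width'],st['grip_force']),np.round(st['joint_positions'],2))
E
python3 -c "
from h import *
go(.498,.262,.0075,58.5)"
```

```text
phi 58.34 offset [0.014 0.001 0.337] turn -0.0009 clk 3.13 w 0.0523 gf 0.0 [-0.31  0.25 -0.29  1.78  0.08  1.12  0.4 ]
```

Call:
step_arm(offset=[[0.014,0,0.2],[0.014,0,0.28],[0.014,0,0.335],[0.014,0,0.335],[0.014,0,0.335]], turn=[0,0,0,0,0], jaw=[0.2,0.2,0.2,0.2,0.2])

```text
clock: 3.55
tool_pos: [0.497, 0.2618, 0.0073]
tcp_rot: [[-0.852, 0.523, -0.001], [0.523, 0.852, -0.0], [0.0, -0.0, -1.0]]
wrist_force: [0.6, 1.1, -0.8]
gripper_width: 0.052
grip_force: 0.0
```

Call:
step_arm(offset=[[0,0,0],[0,0,0],[0,0,0],[0,0,0],[0,0,0]], turn=[0,0,0,0,0], jaw=[-0.6,-0.6,-0.6,-0.6,-0.6], force=15)

```text
clock: 3.97
tool_pos: [0.4974, 0.262, 0.0078]
tcp_rot: [[-0.853, 0.523, 0.001], [0.523, 0.853, 0.0], [-0.001, 0.001, -1.0]]
wrist_force: [-0.6, -0.1, -0.2]
gripper_width: 0.0267
grip_force: 0.0
```

Call:
step_arm(offset=[[0,0,0],[0,0,0],[0,0,-0.1],[0,0,-0.24],[0,0,-0.4]], turn=[0,0,0,0,0], jaw=[-0.6,-0.6,-0.6,-0.6,-0.6])

```text
clock: 4.38
tool_pos: [0.4955, 0.2611, 0.1066]
tcp_rot: [[-0.853, 0.522, -0.004], [0.522, 0.853, -0.002], [0.002, -0.003, -1.0]]
wrist_force: [0.3, 0.6, -0.4]
gripper_width: 0.0175
grip_force: 0.0
```

```bash
python3 -c "
from h import *
go(.521,-.2584,.10,99.67)"
```

```text
phi 58.51 offset [-1.172 -1.719  0.03 ] turn -0.2287 clk 4.38 w 0.0175 gf 0.0 [-0.31  0.23 -0.29  1.77  0.07  1.16  0.4 ]
```

The fingers closed to 17 mm with no contact force, so the grasp missed. I'll take a picture.

```bash
python3 - <<'E'
from h import *
s,st=snap('side');f=s['frame'][180:340,200:420,::-1]
w,_=snap('wrist')
a=cv2.resize(f,(440,320),interpolation=cv2.INTER_CUBIC);b=cv2.resize(w['frame'][...,::-1],(352,220))
im=np.zeros((320,792,3),np.uint8);im[:,:440]=a;im[:220,440:]=b
cv2.imwrite('pics/c3.png',im)
E
```

```text
(no output)
```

View pics/c3.png

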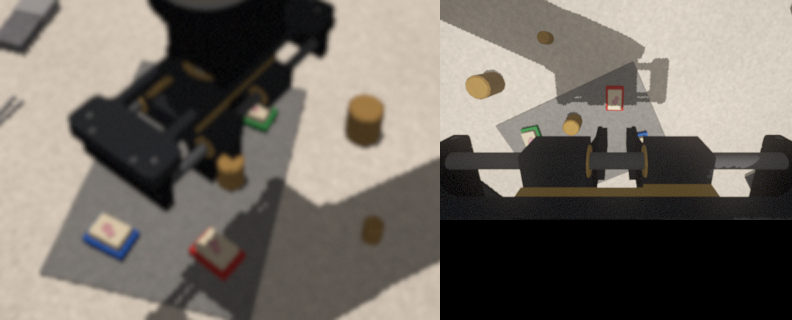

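```bash
python3 - <<'E'
from h import *
np.set_printoptions(precision=4,suppress=True)
for n in ('side','scene','wrist'):
    s,st=snap(n)
    P=np.array([st['tool_pos'],np.array(st['tool_pos'])-[0,0,.1],[.498,.262,.0125],[.4839,.0987,.0125],[.4984,.18,.036]])
    R,c=cam(s,st);p=(P-c)@R@np.array(s['K']).T;p=p[:,:2]/p[:,2:];print(n,np.round(p))
    f=s['frame'][...,::-1].copy()
    for q,col in zip(p,[(255,0,255),(0,255,255),(0,0,255),(0,255,0),(255,255,255)]): cv2.circle(f,tuple(int(v) for v in q),3,col,-1)
    if n!='wrist':
        x,y=(200,180) if n=='side' else (310,90)
        im=cv2.resize(f[y:y+160,x:x+200],(400,320)); 
        J=im if n=='side' else np.hstack([J,im])
    else:print(np.array(s['hand_eye']))
cv2.imwrite('pics/c4.png',J)
E
```

```text
side [[306. 272.]
 [307. 306.]
 [309. 305.]
 [327. 236.]
 [315. 259.]]
scene [[435. 153.]
 [426. 185.]
 [426. 185.]
 [360. 199.]
 [396. 187.]]
wrist [[320. 223.]
 [320. 181.]
 [320. 182.]
 [167. 256.]
 [240. 238.]]
[[ 0.0004 -0.9562 -0.2927  0.0811]
 [ 1.      0.0005 -0.0003  0.0007]
 [ 0.0005 -0.2927  0.9562 -0.199 ]
 [ 0.      0.      0.      1.    ]]
```

View pics/c4.png

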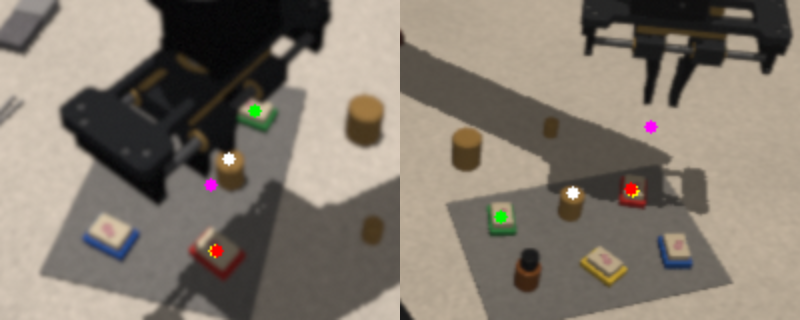

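The block markers sit right on the blocks. But the fingertips in the scene view, around (440,141), lie above the reported TCP at (435,153), so I'll check the true tip height.

```bash
python3 - <<'E'
from h import *
np.set_printoptions(precision=4,suppress=True)
s,st=snap('scene');t=np.array(st['tool_pos']);print(t)
for z in (.107,.12,.13,.14,.15): print(z,ray(s,(440.5,141.5),z)[0]-t)
s,_=snap('side');t=np.array([.6495,0,.1851])
for z in (.185,.20,.21,.22,.23): print('side0',z,ray(s,(247,118),z)[0]-t)
w=env.snapshot('wrist');f=w['frame'];g=cv2.cvtColor(f,cv2.COLOR_RGB2GRAY)
cv2.imwrite('pics/c5.png',cv2.resize(f[190:310,220:420,::-1],(800,480)))
E
```

```text
[0.4969 0.2617 0.107 ]
0.107 [-0.031   0.0362  0.    ]
0.12 [-0.0183  0.025   0.013 ]
0.13 [-0.0085  0.0164  0.023 ]
0.14 [0.0013 0.0078 0.033 ]
0.15 [ 0.0111 -0.0008  0.043 ]
side0 0.185 [ 0.0236 -0.0556 -0.0001]
side0 0.2 [ 0.015  -0.032   0.0149]
side0 0.21 [ 0.0092 -0.0162  0.0249]
side0 0.22 [ 0.0035 -0.0005  0.0349]
side0 0.23 [-0.0022  0.0152  0.0449]
```

View pics/c5.png

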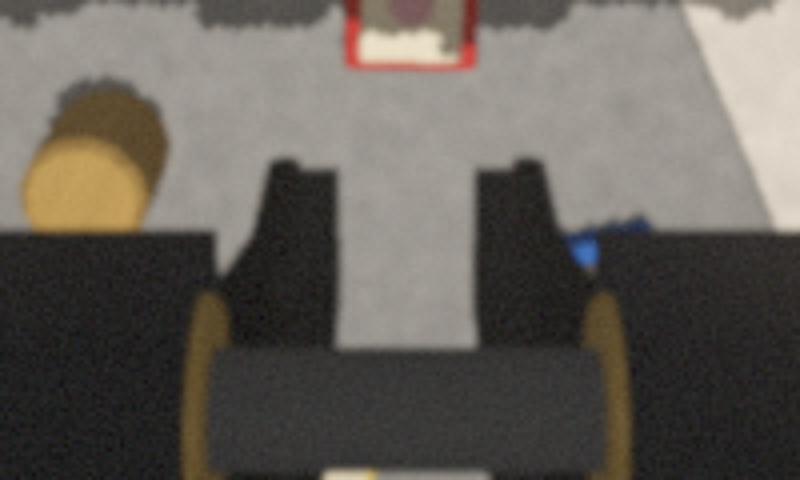

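All three views agree that the real fingertips sit about 35 mm behind the reported TCP. I'll open, go down by that much more and watch the force.

Call:
step_arm(offset=[[0,0,0],[0,0,0],[0,0,0.1],[0,0,0.22],[0,0,0.34]], turn=[0,0,0,0,0], jaw=[0.2,0.2,0.2,0.2,0.2])

```text
clock: 5.2
tool_pos: [0.4974, 0.2621, 0.0214]
tcp_rot: [[-0.853, 0.523, 0.001], [0.523, 0.853, 0.001], [-0.001, 0.001, -1.0]]
wrist_force: [-0.4, 0.2, 0.3]
gripper_width: 0.0428
grip_force: 0.0
```

Call:
step_arm(offset=[[0,0,0.06],[0,0,0.12],[0,0,0.155],[0,0,0.155],[0,0,0.155]], turn=[0,0,0,0,0], jaw=[0.2,0.2,0.2,0.2,0.2])

```text
clock: 5.62
tool_pos: [0.4969, 0.2618, -0.0167]
tcp_rot: [[-0.853, 0.523, -0.001], [0.523, 0.853, -0.0], [0.0, -0.0, -1.0]]
wrist_force: [0.1, -0.4, -0.5]
gripper_width: 0.0523
grip_force: 0.0
```

```bash
python3 - <<'E'
from h import *
go(.498,.262,-.027,58.5)
s,_=snap('scene');a=cv2.resize(s['frame'][130:220,370:480,::-1],(440,360),interpolation=cv2.INTER_CUBIC)
s,_=snap('side');b=cv2.resize(s['frame'][250:340,260:350,::-1],(360,360),interpolation=cv2.INTER_CUBIC)
cv2.imwrite('pics/c6.png',np.hstack([a,b]))
E
```

```text
phi 58.50 offset [-0.003  0.003  0.041] turn -0.0000 clk 5.62 w 0.0523 gf 0.0 [-0.33  0.37 -0.28  1.88  0.13  0.91  0.36]
```

View pics/c6.png

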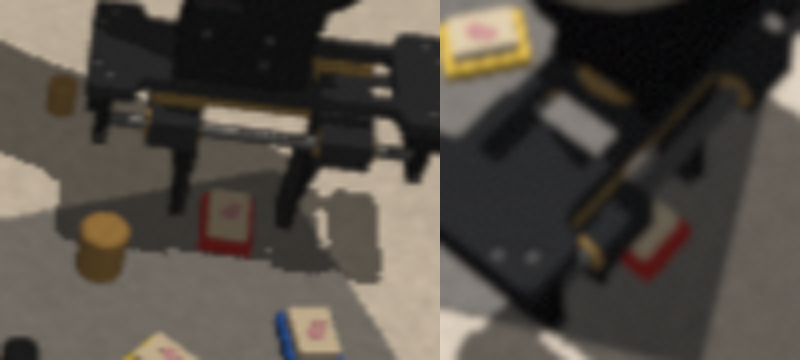

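The fingers straddle the red block, with tips at (178,212) and (290,225). I'll descend in small steps.

Call:
step_arm(offset=[[0,0,0.012],[0,0,0.024],[0,0,0.032],[0,0,0.032]], turn=[0,0,0,0], jaw=[0.2,0.2,0.2,0.2])

```text
clock: 6.05
tool_pos: [0.4968, 0.2617, -0.025]
tcp_rot: [[-0.853, 0.523, -0.0], [0.523, 0.853, -0.0], [0.0, -0.0, -1.0]]
wrist_force: [-0.0, -0.5, 0.3]
gripper_width: 0.0523
grip_force: 0.0
```

Call:
step_arm(offset=[[0,0,0.006],[0,0,0.012],[0,0,0.012]], turn=[0,0,0], jaw=[0.2,0.2,0.2])

```text
clock: 6.3
tool_pos: [0.4968, 0.2617, -0.0279]
tcp_rot: [[-0.853, 0.523, -0.0], [0.523, 0.853, -0.0], [0.0, -0.0, -1.0]]
wrist_force: [0.2, -0.4, -0.6]
gripper_width: 0.0523
grip_force: 0.0
```

Call:
step_arm(offset=[[0,0,0],[0,0,0],[0,0,0],[0,0,0],[0,0,0]], turn=[0,0,0,0,0], jaw=[-0.6,-0.6,-0.6,-0.6,-0.6], force=15)

```text
clock: 6.72
tool_pos: [0.497, 0.2618, -0.0276]
tcp_rot: [[-0.853, 0.523, 0.0], [0.523, 0.853, 0.0], [-0.0, 0.0, -1.0]]
wrist_force: [-0.9, 0.7, -0.3]
gripper_width: 0.0297
grip_force: 15.0
```

Gripped at 29.7 mm with 15 N. I'll lift.

Call:
step_arm(offset=[[0,0,-0.08],[0,0,-0.2],[0,0,-0.36],[0,0,-0.48],[0,0,-0.48]], turn=[0,0,0,0,0], jaw=[-0.6,-0.6,-0.6,-0.6,-0.6])

```text
clock: 7.13
tool_pos: [0.5004, 0.2639, 0.0992]
tcp_rot: [[-0.853, 0.523, 0.009], [0.523, 0.853, 0.005], [-0.005, 0.008, -1.0]]
wrist_force: [1.3, 0.5, -0.5]
gripper_width: 0.0298
grip_force: 15.0
```

```bash
python3 -c "
from h import *
go(.521,-.2584,.095,99.67)"
```

```text
phi 58.50 offset [-1.162 -1.738  0.008] turn -0.2287 clk 7.13 w 0.0298 gf 15.0 [-0.31  0.24 -0.3   1.78  0.08  1.13  0.39]
```

Call:
step_arm(offset=[[-0.07,-0.1,0],[-0.16,-0.24,0],[-0.25,-0.375,0],[-0.34,-0.51,0],[-0.43,-0.645,0]], turn=[0,0,0,0,0], jaw=[-0.6,-0.6,-0.6,-0.6,-0.6])

```text
clock: 7.55
tool_pos: [0.504, 0.0663, 0.0923]
tcp_rot: [[-0.853, 0.522, 0.0], [0.522, 0.853, -0.0], [-0.0, 0.0, -1.0]]
wrist_force: [2.0, -1.4, 0.1]
gripper_width: 0.0299
grip_force: 15.0
```

Call:
step_arm(offset=[[-0.09,-0.135,0],[-0.18,-0.27,0],[-0.27,-0.405,0],[-0.35,-0.53,0],[-0.43,-0.645,0]], turn=[0,0,0,0,0], jaw=[-0.6,-0.6,-0.6,-0.6,-0.6])

```text
clock: 7.97
tool_pos: [0.5112, -0.128, 0.0923]
tcp_rot: [[-0.852, 0.523, 0.0], [0.523, 0.852, -0.0], [-0.0, -0.0, -1.0]]
wrist_force: [0.1, 0.4, 0.1]
gripper_width: 0.0293
grip_force: 15.0
```

Call:
step_arm(offset=[[-0.08,-0.12,0],[-0.16,-0.24,0],[-0.23,-0.34,0],[-0.28,-0.42,0],[-0.302,-0.448,0]], turn=[-0.03,-0.065,-0.1,-0.13,-0.15], jaw=[-0.6,-0.6,-0.6,-0.6,-0.6])

```text
clock: 8.38
tool_pos: [0.5164, -0.2652, 0.092]
tcp_rot: [[-0.997, 0.078, -0.001], [0.078, 0.997, -0.002], [0.0, -0.002, -1.0]]
wrist_force: [-0.3, 0.5, -0.4]
gripper_width: 0.0297
grip_force: 15.0
```

Call:
step_arm(offset=[[0,0,0.1],[0,0,0.2],[0,0,0.25],[0,0,0.25],[0,0,0.25]], turn=[-0.03,-0.06,-0.0787,-0.0787,-0.0787], jaw=[-0.6,-0.6,-0.6,-0.6,-0.6])

```text
clock: 8.8
tool_pos: [0.5171, -0.2602, 0.0294]
tcp_rot: [[-0.986, -0.166, -0.001], [-0.166, 0.986, 0.001], [0.001, 0.001, -1.0]]
wrist_force: [0.2, 0.4, 0.2]
gripper_width: 0.0297
grip_force: 15.0
```

```bash
python3 -c "
from h import *
go(.521,-.2584,-.025,99.67)"
```

```text
phi 99.55 offset [-0.017  0.004  0.217] turn -0.0007 clk 8.80 w 0.0297 gf 15.0 [ 0.39  0.32 -0.    1.82  0.    1.    2.13]
```

Call:
step_arm(offset=[[-0.016,0.004,0.08],[-0.016,0.004,0.15],[-0.016,0.004,0.19],[-0.016,0.004,0.21],[-0.016,0.004,0.216]], turn=[0,0,0,0,0], jaw=[-0.6,-0.6,-0.6,-0.6,-0.6])

```text
clock: 9.22
tool_pos: [0.5214, -0.2588, -0.0241]
tcp_rot: [[-0.986, -0.167, -0.0], [-0.167, 0.986, -0.0], [0.0, 0.0, -1.0]]
wrist_force: [-0.3, -0.8, 0.8]
gripper_width: 0.0297
grip_force: 15.0
```

Call:
step_arm(offset=[[0,0,0],[0,0,0]], turn=[0,0], jaw=[-0.6,-0.6])

```text
clock: 9.38
tool_pos: [0.5221, -0.2591, -0.0231]
tcp_rot: [[-0.986, -0.167, 0.001], [-0.167, 0.986, -0.001], [-0.001, -0.001, -1.0]]
wrist_force: [0.2, 0.6, -0.3]
gripper_width: 0.0293
grip_force: 15.0
```

Call:
step_arm(offset=[[0,0,0],[0,0,0],[0,0,0],[0,0,0],[0,0,-0.04]], turn=[0,0,0,0,0], jaw=[0.1,0.1,0.1,0.1,0.1])

```text
clock: 9.8
tool_pos: [0.5201, -0.2582, -0.0154]
tcp_rot: [[-0.986, -0.168, -0.003], [-0.168, 0.986, 0.001], [0.003, 0.002, -1.0]]
wrist_force: [-1.4, -0.2, 0.0]
gripper_width: 0.0467
grip_force: 0.0
```

Call:
step_arm(offset=[[0,0,-0.1],[0,0,-0.24],[0,0,-0.36],[0,0,-0.45],[0,0,-0.48]], turn=[0,0,0,0,0], jaw=[0.2,0.2,0.2,0.2,0.2])

```text
clock: 10.22
tool_pos: [0.5235, -0.2597, 0.111]
tcp_rot: [[-0.986, -0.168, 0.006], [-0.168, 0.986, -0.002], [-0.005, -0.003, -1.0]]
wrist_force: [0.8, -0.6, 0.0]
gripper_width: 0.0522
grip_force: 0.0
```

```bash
python3 - <<'E'
from h import *
go(.4839,.0987,.095,71)
go(.4839,.0987,.095,-109)
s,st=snap('side')
R,G,B=[s['frame'][...,i].astype(int) for i in range(3)]
E
```

```text
phi 99.65 offset [-0.084  1.44   0.06 ] turn 0.1592 clk 10.22 w 0.0522 gf 0.0 [ 0.38  0.25 -0.    1.73  0.    1.16  2.12]
phi 99.65 offset [-0.084  1.44   0.06 ] turn -0.8408 clk 10.22 w 0.0522 gf 0.0 [ 0.38  0.25 -0.    1.73  0.    1.16  2.12]
```

Call:
step_arm(offset=[[-0.01,0.14,0],[-0.02,0.3,0],[-0.03,0.46,0],[-0.04,0.62,0],[-0.045,0.77,0]], turn=[0,0,0,0,0], jaw=[0.2,0.2,0.2,0.2,0.2])

```text
clock: 10.68
tool_pos: [0.499, -0.0649, 0.105]
tcp_rot: [[-0.986, -0.168, -0.001], [-0.168, 0.986, 0.0], [0.001, 0.0, -1.0]]
wrist_force: [2.1, 0.0, -0.3]
gripper_width: 0.0521
grip_force: 0.0
```

Call:
step_arm(offset=[[-0.01,0.16,0],[-0.02,0.32,0.05],[-0.03,0.47,0.1],[-0.039,0.6,0.15],[-0.039,0.67,0.18]], turn=[0.03,0.065,0.1,0.13,0.159], jaw=[0.2,0.2,0.2,0.2,0.2])

```text
clock: 11.1
tool_pos: [0.4796, 0.104, 0.059]
tcp_rot: [[-0.945, 0.326, -0.002], [0.326, 0.945, 0.001], [0.002, 0.0, -1.0]]
wrist_force: [-0.2, -0.1, 0.8]
gripper_width: 0.0519
grip_force: 0.0
```

Call:
step_arm(offset=[[0,0,0.04],[0,0,0.08],[0,0,0.08],[0,0,0.08]], turn=[0,0,0,0], jaw=[0.2,0.2,0.2,0.2])

```text
clock: 11.43
tool_pos: [0.4812, 0.0981, 0.0401]
tcp_rot: [[-0.946, 0.325, -0.002], [0.325, 0.946, -0.001], [0.002, -0.001, -1.0]]
wrist_force: [0.1, -0.8, -0.2]
gripper_width: 0.0522
grip_force: 0.0
```

```bash
python3 -c "
from h import *
go(.4839,.0987,-.0275,71)"
```

```text
phi 71.01 offset [-0.01   0.006  0.27 ] turn 0.0000 clk 11.43 w 0.0522 gf 0.0 [-0.05  0.16 -0.26  2.    0.05  0.99  0.9 ]
```

Call:
step_arm(offset=[[-0.01,0.006,0.08],[-0.01,0.006,0.16],[-0.01,0.006,0.23],[-0.01,0.006,0.26],[-0.01,0.006,0.269]], turn=[0,0,0,0,0], jaw=[0.2,0.2,0.2,0.2,0.2])

```text
clock: 11.85
tool_pos: [0.484, 0.0991, -0.0273]
tcp_rot: [[-0.945, 0.326, -0.002], [0.326, 0.945, -0.001], [0.002, -0.001, -1.0]]
wrist_force: [-0.5, -0.6, 0.0]
gripper_width: 0.0522
grip_force: 0.0
```

Call:
step_arm(offset=[[0,0,0],[0,0,0],[0,0,0],[0,0,0],[0,0,0]], turn=[0,0,0,0,0], jaw=[-0.6,-0.6,-0.6,-0.6,-0.6], force=15)

```text
clock: 12.27
tool_pos: [0.4852, 0.1003, -0.0256]
tcp_rot: [[-0.946, 0.325, 0.001], [0.325, 0.946, 0.0], [-0.001, 0.001, -1.0]]
wrist_force: [-0.2, -0.1, 4.3]
gripper_width: 0.0292
grip_force: 15.0
```

Call:
step_arm(offset=[[0,0,0],[0,0,-0.1],[0,0,-0.2],[0,0,-0.32],[0,0,-0.4]], turn=[0,0,0,0,0], jaw=[-0.6,-0.6,-0.6,-0.6,-0.6])

```text
clock: 12.68
tool_pos: [0.4851, 0.1005, 0.0761]
tcp_rot: [[-0.946, 0.325, 0.002], [0.325, 0.946, 0.0], [-0.001, 0.001, -1.0]]
wrist_force: [0.5, 0.8, 0.4]
gripper_width: 0.0294
grip_force: 15.0
```

```bash
python3 -c "
from h import *
go(.4942,-.1003,-.025,99.67)"
```

```text
phi 71.06 offset [-0.295 -0.748  0.404] turn -0.1590 clk 12.68 w 0.0294 gf 15.0 [-0.05  0.13 -0.26  1.96  0.04  1.06  0.91]
```

Call:
step_arm(offset=[[-0.04,-0.1,0],[-0.09,-0.23,0],[-0.14,-0.36,0],[-0.19,-0.49,0],[-0.24,-0.61,0]], turn=[0,0,0,0,0], jaw=[-0.6,-0.6,-0.6,-0.6,-0.6])

```text
clock: 13.1
tool_pos: [0.4914, -0.0654, 0.0738]
tcp_rot: [[-0.946, 0.325, 0.0], [0.325, 0.946, -0.0], [-0.0, -0.0, -1.0]]
wrist_force: [1.3, 0.0, 0.3]
gripper_width: 0.0295
grip_force: 15.0
```

Call:
step_arm(offset=[[-0.03,-0.08,0.04],[-0.05,-0.13,0.08],[-0.055,-0.138,0.12],[-0.055,-0.138,0.16],[-0.055,-0.138,0.16]], turn=[-0.03,-0.065,-0.1,-0.135,-0.159], jaw=[-0.6,-0.6,-0.6,-0.6,-0.6])

```text
clock: 13.52
tool_pos: [0.4921, -0.1008, 0.0317]
tcp_rot: [[-0.985, -0.173, -0.003], [-0.173, 0.985, 0.001], [0.003, 0.001, -1.0]]
wrist_force: [-0.7, -0.2, -0.8]
gripper_width: 0.0293
grip_force: 15.0
```

Call:
step_arm(offset=[[0,0,0],[0,0,0],[0,0,0]], turn=[0,0,0], jaw=[-0.6,-0.6,-0.6])

```text
clock: 13.77
tool_pos: [0.4938, -0.1005, 0.0339]
tcp_rot: [[-0.986, -0.165, 0.001], [-0.165, 0.986, -0.0], [-0.001, -0.0, -1.0]]
wrist_force: [0.8, -0.3, 0.9]
gripper_width: 0.0291
grip_force: 15.0
```

```bash
python3 -c "
from h import *
go(.4942,-.1003,-.0245,99.67)"
```

```text
phi 99.52 offset [-0.001  0.001  0.234] turn -0.0008 clk 13.77 w 0.0291 gf 15.0 [ 0.23  0.19 -0.13  1.98  0.03  0.97  1.82]
```

Place green, retreat and measure what has been placed.

Call:
step_arm(offset=[[0,0,0.08],[0,0,0.15],[0,0,0.2],[0,0,0.225],[0,0,0.234]], turn=[0,0,0,0,0], jaw=[-0.6,-0.6,-0.6,-0.6,-0.6])

```text
clock: 14.18
tool_pos: [0.493, -0.1003, -0.0249]
tcp_rot: [[-0.986, -0.167, -0.001], [-0.167, 0.986, 0.0], [0.001, 0.0, -1.0]]
wrist_force: [-7.6, 1.3, 18.8]
gripper_width: 0.03
grip_force: 15.0
```

Call:
step_arm(offset=[[0,0,0],[0,0,0]], turn=[0,0], jaw=[-0.6,-0.6])

```text
clock: 14.35
tool_pos: [0.4941, -0.1005, -0.0243]
tcp_rot: [[-0.986, -0.167, 0.001], [-0.167, 0.986, -0.0], [-0.001, -0.0, -1.0]]
wrist_force: [0.9, 0.9, -0.1]
gripper_width: 0.0291
grip_force: 15.0
```

Call:
step_arm(offset=[[0,0,0],[0,0,0],[0,0,0],[0,0,0],[0,0,-0.04]], turn=[0,0,0,0,0], jaw=[0.1,0.1,0.1,0.1,0.1])

```text
clock: 14.77
tool_pos: [0.4922, -0.1004, -0.016]
tcp_rot: [[-0.986, -0.168, -0.003], [-0.168, 0.986, 0.0], [0.003, 0.001, -1.0]]
wrist_force: [-1.1, -0.3, -1.0]
gripper_width: 0.0466
grip_force: 0.0
```

Call:
step_arm(offset=[[0,0,-0.1],[0,0,-0.24],[0,0,-0.36],[0,0,-0.45],[0,0,-0.48]], turn=[0,0,0,0,0], jaw=[0.2,0.2,0.2,0.2,0.2])

```text
clock: 15.18
tool_pos: [0.4957, -0.1009, 0.1098]
tcp_rot: [[-0.986, -0.168, 0.006], [-0.168, 0.986, -0.001], [-0.006, -0.002, -1.0]]
wrist_force: [-0.1, -0.6, 0.2]
gripper_width: 0.052
grip_force: 0.0
```

```bash
python3 -c "
from h import *
go(.595,.2575,.095,69.8)"
```

```text
phi 99.66 offset [-0.632  1.347  0.06 ] turn 0.1659 clk 15.18 w 0.0520 gf 0.0 [ 0.23  0.1  -0.13  1.91  0.01  1.13  1.84]
```

Call:
step_arm(offset=[[-0.06,0.13,0],[-0.12,0.27,0],[-0.19,0.41,0],[-0.26,0.55,0],[-0.33,0.7,0]], turn=[0,0,0,0,0], jaw=[0.2,0.2,0.2,0.2,0.2])

```text
clock: 15.6
tool_pos: [0.5456, 0.0869, 0.1053]
tcp_rot: [[-0.986, -0.167, 0.0], [-0.167, 0.986, -0.0], [-0.0, -0.0, -1.0]]
wrist_force: [1.1, -0.5, -0.8]
gripper_width: 0.0522
grip_force: 0.0
```

Call:
step_arm(offset=[[-0.07,0.14,0],[-0.14,0.28,0],[-0.2,0.42,0.03],[-0.27,0.56,0.06],[-0.302,0.647,0.1]], turn=[0.03,0.065,0.1,0.13,0.166], jaw=[0.2,0.2,0.2,0.2,0.2])

```text
clock: 16.02
tool_pos: [0.5929, 0.2628, 0.0801]
tcp_rot: [[-0.938, 0.347, 0.0], [0.347, 0.938, 0.002], [0.0, 0.002, -1.0]]
wrist_force: [-1.8, -0.4, -0.2]
gripper_width: 0.0524
grip_force: 0.0
```

Call:
step_arm(offset=[[0,0,0.06],[0,0,0.12],[0,0,0.12],[0,0,0.12]], turn=[0,0,0,0], jaw=[0.2,0.2,0.2,0.2])

```text
clock: 16.35
tool_pos: [0.592, 0.2573, 0.0494]
tcp_rot: [[-0.938, 0.346, -0.002], [0.346, 0.938, -0.001], [0.002, -0.002, -1.0]]
wrist_force: [1.1, -0.1, 0.8]
gripper_width: 0.0523
grip_force: 0.0
```

```bash
python3 -c "
from h import *
go(.595,.2575,-.027,69.8)"
```

```text
phi 69.78 offset [-0.012  0.005  0.305] turn -0.0001 clk 16.35 w 0.0523 gf 0.0 [-0.28  0.44 -0.26  1.62  0.12  1.1   0.65]
```

Call:
step_arm(offset=[[-0.01,0.005,0.1],[-0.01,0.005,0.2],[-0.01,0.005,0.26],[-0.01,0.005,0.295],[-0.01,0.005,0.304]], turn=[0,0,0,0,0], jaw=[0.2,0.2,0.2,0.2,0.2])

```text
clock: 16.77
tool_pos: [0.5953, 0.2575, -0.0264]
tcp_rot: [[-0.938, 0.346, -0.001], [0.346, 0.938, -0.001], [0.001, -0.001, -1.0]]
wrist_force: [-0.5, -0.2, -0.3]
gripper_width: 0.0525
grip_force: 0.0
```

Call:
step_arm(offset=[[0,0,0],[0,0,0],[0,0,0],[0,0,0],[0,0,0]], turn=[0,0,0,0,0], jaw=[-0.6,-0.6,-0.6,-0.6,-0.6], force=15)

```text
clock: 17.18
tool_pos: [0.5962, 0.2585, -0.0249]
tcp_rot: [[-0.938, 0.346, 0.001], [0.346, 0.938, 0.001], [-0.001, 0.001, -1.0]]
wrist_force: [-0.3, -1.1, 3.8]
gripper_width: 0.0289
grip_force: 15.0
```

Call:
step_arm(offset=[[0,0,0],[0,0,-0.1],[0,0,-0.2],[0,0,-0.32],[0,0,-0.4]], turn=[0,0,0,0,0], jaw=[-0.6,-0.6,-0.6,-0.6,-0.6])

```text
clock: 17.6
tool_pos: [0.5961, 0.2586, 0.0768]
tcp_rot: [[-0.938, 0.346, 0.002], [0.346, 0.938, 0.001], [-0.001, 0.001, -1.0]]
wrist_force: [0.4, 0.9, 0.2]
gripper_width: 0.0293
grip_force: 15.0
```

```bash
python3 -c "
from h import *
go(.5078,-.1793,-.0245,99.67)"
```

```text
phi 69.79 offset [-0.273 -1.767  0.403] turn -0.1660 clk 17.60 w 0.0293 gf 15.0 [-0.28  0.42 -0.26  1.58  0.12  1.15  0.66]
```

Call:
step_arm(offset=[[-0.015,-0.1,0],[-0.04,-0.24,0],[-0.06,-0.38,0],[-0.08,-0.52,0],[-0.1,-0.66,0]], turn=[0,0,0,0,0], jaw=[-0.6,-0.6,-0.6,-0.6,-0.6])

```text
clock: 18.02
tool_pos: [0.5614, 0.0933, 0.0742]
tcp_rot: [[-0.938, 0.345, 0.0], [0.345, 0.938, -0.0], [-0.0, 0.0, -1.0]]
wrist_force: [0.6, -0.4, -0.1]
gripper_width: 0.0293
grip_force: 15.0
```

Call:
step_arm(offset=[[-0.02,-0.14,0],[-0.04,-0.28,0],[-0.06,-0.42,0],[-0.08,-0.54,0],[-0.1,-0.66,0]], turn=[0,0,0,0,0], jaw=[-0.6,-0.6,-0.6,-0.6,-0.6])

```text
clock: 18.43
tool_pos: [0.5278, -0.0705, 0.0744]
tcp_rot: [[-0.938, 0.346, 0.0], [0.346, 0.938, -0.0], [-0.0, -0.0, -1.0]]
wrist_force: [-0.7, 0.3, -0.4]
gripper_width: 0.0294
grip_force: 15.0
```

Call:
step_arm(offset=[[-0.02,-0.12,0],[-0.04,-0.24,0],[-0.055,-0.34,0],[-0.065,-0.41,0],[-0.071,-0.447,0.04]], turn=[-0.03,-0.065,-0.1,-0.135,-0.166], jaw=[-0.6,-0.6,-0.6,-0.6,-0.6])

```text
clock: 18.85
tool_pos: [0.5067, -0.1832, 0.0658]
tcp_rot: [[-0.985, -0.17, 0.003], [-0.17, 0.985, -0.002], [-0.002, -0.002, -1.0]]
wrist_force: [0.8, 0.9, -0.0]
gripper_width: 0.0288
grip_force: 15.0
```

Call:
step_arm(offset=[[0,0,0.08],[0,0,0.12],[0,0,0.12],[0,0,0.12]], turn=[0,0,0,0], jaw=[-0.6,-0.6,-0.6,-0.6])

```text
clock: 19.18
tool_pos: [0.5061, -0.179, 0.0338]
tcp_rot: [[-0.986, -0.168, -0.001], [-0.168, 0.986, 0.001], [0.001, 0.001, -1.0]]
wrist_force: [1.0, -0.5, 0.1]
gripper_width: 0.0287
grip_force: 15.0
```

```bash
python3 -c "
from h import *
go(.5078,-.1793,-.0235,99.67)"
```

```text
phi 99.67 offset [-0.007 -0.003  0.229] turn 0.0000 clk 19.18 w 0.0287 gf 15.0 [ 0.34  0.25 -0.09  1.91  0.03  0.99  1.98]
```

Call:
step_arm(offset=[[-0.006,-0.003,0.08],[-0.006,-0.003,0.15],[-0.006,-0.003,0.2],[-0.006,-0.003,0.22],[-0.006,-0.003,0.229]], turn=[0,0,0,0,0], jaw=[-0.6,-0.6,-0.6,-0.6,-0.6])

```text
clock: 19.6
tool_pos: [0.5081, -0.1796, -0.0231]
tcp_rot: [[-0.986, -0.168, -0.001], [-0.168, 0.986, 0.0], [0.001, 0.0, -1.0]]
wrist_force: [-5.3, 2.4, 13.2]
gripper_width: 0.029
grip_force: 15.0
```

Call:
step_arm(offset=[[0,0,0],[0,0,0]], turn=[0,0], jaw=[-0.6,-0.6])

```text
clock: 19.77
tool_pos: [0.509, -0.1802, -0.0221]
tcp_rot: [[-0.986, -0.168, 0.002], [-0.168, 0.986, -0.0], [-0.001, -0.001, -1.0]]
wrist_force: [-0.2, -0.5, -0.2]
gripper_width: 0.0289
grip_force: 15.0
```

Call:
step_arm(offset=[[0,0,0],[0,0,0],[0,0,0],[0,0,0],[0,0,-0.04]], turn=[0,0,0,0,0], jaw=[0.1,0.1,0.1,0.1,0.1])

```text
clock: 20.18
tool_pos: [0.5067, -0.1798, -0.0143]
tcp_rot: [[-0.986, -0.168, -0.003], [-0.168, 0.986, 0.001], [0.003, 0.001, -1.0]]
wrist_force: [-0.7, 0.3, -0.1]
gripper_width: 0.0469
grip_force: 0.0
```

Call:
step_arm(offset=[[0,0,-0.1],[0,0,-0.24],[0,0,-0.36],[0,0,-0.45],[0,0,-0.48]], turn=[0,0,0,0,0], jaw=[0.2,0.2,0.2,0.2,0.2])

```text
clock: 20.6
tool_pos: [0.5102, -0.1808, 0.1118]
tcp_rot: [[-0.986, -0.168, 0.006], [-0.168, 0.986, -0.002], [-0.005, -0.003, -1.0]]
wrist_force: [-1.0, 0.0, -0.1]
gripper_width: 0.052
grip_force: 0.0
```

```bash
python3 -c "
from h import *
go(.4984,.180,.095,99.67)"
```

```text
phi 99.66 offset [-0.195  1.431  0.064] turn -0.0001 clk 20.60 w 0.0520 gf 0.0 [ 0.34  0.17 -0.09  1.83  0.02  1.14  1.98]
```

Call:
step_arm(offset=[[-0.02,0.13,0],[-0.04,0.28,0],[-0.06,0.43,0],[-0.08,0.58,0],[-0.1,0.73,0]], turn=[0,0,0,0,0], jaw=[0.2,0.2,0.2,0.2,0.2])

```text
clock: 21.02
tool_pos: [0.5015, 0.0055, 0.1071]
tcp_rot: [[-0.986, -0.168, 0.0], [-0.168, 0.986, -0.0], [-0.0, -0.0, -1.0]]
wrist_force: [0.6, -0.2, -0.0]
gripper_width: 0.0521
grip_force: 0.0
```

Call:
step_arm(offset=[[-0.02,0.15,0],[-0.04,0.3,0],[-0.06,0.45,0.02],[-0.08,0.6,0.05],[-0.095,0.7,0.1]], turn=[0,0,0,0,0], jaw=[0.2,0.2,0.2,0.2,0.2])

```text
clock: 21.43
tool_pos: [0.4958, 0.1848, 0.0829]
tcp_rot: [[-0.985, -0.171, 0.002], [-0.171, 0.985, 0.002], [-0.002, 0.001, -1.0]]
wrist_force: [0.4, -0.0, -0.8]
gripper_width: 0.0519
grip_force: 0.0
```

Call:
step_arm(offset=[[0,0,0],[0,0,0],[0,0,0]], turn=[0,0,0], jaw=[0.2,0.2,0.2])

```text
clock: 21.68
tool_pos: [0.4961, 0.1796, 0.0818]
tcp_rot: [[-0.986, -0.168, -0.001], [-0.168, 0.986, -0.001], [0.001, -0.001, -1.0]]
wrist_force: [0.3, -0.1, -0.2]
gripper_width: 0.052
grip_force: 0.0
```

```bash
python3 - <<'E'
from h import *
np.set_printoptions(precision=4,suppress=True)
go(.4984,.180,-.018,99.67)
J=[]
for n in('scene','side'):
    s,st=snap(n)
    R,G,B=[s['frame'][...,i].astype(int) for i in range(3)]
    D=dict(red=R-np.maximum(G,B),blue=B-R,green=G-np.maximum(R,B))
    Rm,c=cam(s)
    for k,P in dict(red=(.521,-.2584),green=(.4942,-.1003),blue=(.5078,-.1793)).items():
        p=(np.array([*P,.0145])-c)@Rm@np.array(s['K']).T;x,y=(p[:2]/p[2]).astype(int)
        m=(D[k]>20).astype(np.uint8)*255
        r=np.zeros_like(m);r[y-13:y+14,x-14:x+15]=m[y-13:y+14,x-14:x+15]
        bb=blobs(r,3)
        if not bb: print(n,k,'none');continue
        q=cv2.boxPoints(cv2.minAreaRect(cv2.convexHull(np.vstack(bb))));w=ray(s,q,.012)[:,:2];print(n,k,w.mean(0))
    x0,y0=(170,190) if n=='scene' else (270,115)
    x1,y1=(340,320) if n=='scene' else (370,200)
    J.append(cv2.resize(s['frame'][y0:y1,x0:x1,::-1],(400,300),interpolation=cv2.INTER_CUBIC))
cv2.imwrite('pics/c7.png',np.hstack(J))
E
```

```text
phi 99.64 offset [-0.01   0.     0.399] turn -0.0001 clk 21.68 w 0.0520 gf 0.0 [-0.09  0.19 -0.38  1.87  0.08  1.09  1.24]
scene red [ 0.5308 -0.2566]
scene green [ 0.5061 -0.1001]
scene blue [ 0.5096 -0.1794]
side red [ 0.5543 -0.2425]
side green [ 0.4751 -0.0941]
side blue none
```

View pics/c7.png

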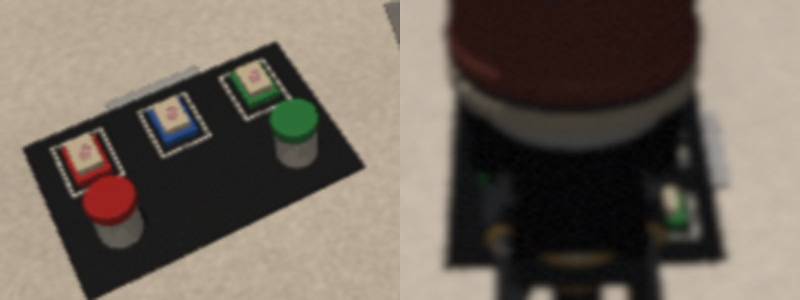

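All three blocks sit square inside their outlines, and the pots have not moved. Now the weight.

Call:
step_arm(offset=[[-0.01,0,0.1],[-0.01,0,0.22],[-0.01,0,0.33],[-0.01,0,0.4],[-0.01,0,0.415]], turn=[0,0,0,0,0], jaw=[0.2,0.2,0.2,0.2,0.2])

```text
clock: 22.2
tool_pos: [0.4969, 0.1785, -0.0246]
tcp_rot: [[-0.986, -0.166, -0.004], [-0.166, 0.986, -0.002], [0.004, -0.001, -1.0]]
wrist_force: [-0.8, -0.4, 0.1]
gripper_width: 0.0521
grip_force: 0.0
```

Call:
step_arm(offset=[[0,0,0],[0,0,0],[0,0,0],[0,0,0],[0,0,0]], turn=[0,0,0,0,0], jaw=[-0.6,-0.6,-0.6,-0.6,-0.6], force=25)

```text
clock: 22.62
tool_pos: [0.4996, 0.1809, -0.0207]
tcp_rot: [[-0.986, -0.168, 0.002], [-0.168, 0.986, 0.0], [-0.002, 0.0, -1.0]]
wrist_force: [-0.3, 0.2, 4.8]
gripper_width: 0.0272
grip_force: 25.1
```

Call:
step_arm(offset=[[0,0,0],[0,0,-0.08],[0,0,-0.18],[0,0,-0.3],[0,0,-0.4]], turn=[0,0,0,0,0], jaw=[-0.6,-0.6,-0.6,-0.6,-0.6])

```text
clock: 23.03
tool_pos: [0.4985, 0.181, 0.0799]
tcp_rot: [[-0.986, -0.168, 0.0], [-0.168, 0.986, 0.0], [-0.0, 0.0, -1.0]]
wrist_force: [0.5, -1.1, -1.5]
gripper_width: 0.0272
grip_force: 25.0
```

Call:
step_arm(offset=[[0,0,0],[0,0,0]], turn=[0,0], jaw=[-0.6,-0.6])

```text
clock: 23.2
tool_pos: [0.4996, 0.1812, 0.0796]
tcp_rot: [[-0.986, -0.168, 0.003], [-0.168, 0.986, 0.001], [-0.003, 0.0, -1.0]]
wrist_force: [-0.1, 0.0, -2.4]
gripper_width: 0.0273
grip_force: 25.0
```

```bash
python3 -c "
from h import *
go(.5078,-.1793,-.0025,99.67)"
```

```text
phi 99.67 offset [ 0.211 -1.427  0.327] turn -0.0000 clk 23.20 w 0.0273 gf 25.0 [-0.09  0.2  -0.38  1.87  0.08  1.08  1.24]
```

Call:
step_arm(offset=[[0.015,-0.1,0],[0.035,-0.23,0],[0.055,-0.37,0],[0.075,-0.51,0],[0.096,-0.65,0]], turn=[0,0,0,0,0], jaw=[-0.6,-0.6,-0.6,-0.6,-0.6])

```text
clock: 23.62
tool_pos: [0.5009, 0.015, 0.0767]
tcp_rot: [[-0.986, -0.168, -0.002], [-0.168, 0.986, -0.0], [0.002, 0.0, -1.0]]
wrist_force: [0.5, -0.1, -1.4]
gripper_width: 0.027
grip_force: 25.0
```

Call:
step_arm(offset=[[0.02,-0.14,0],[0.04,-0.28,0],[0.06,-0.41,0],[0.08,-0.54,0],[0.095,-0.65,0]], turn=[0,0,0,0,0], jaw=[-0.6,-0.6,-0.6,-0.6,-0.6])

```text
clock: 24.03
tool_pos: [0.5045, -0.15, 0.0766]
tcp_rot: [[-0.986, -0.167, -0.002], [-0.167, 0.986, -0.0], [0.002, 0.0, -1.0]]
wrist_force: [0.2, 0.5, -0.6]
gripper_width: 0.0269
grip_force: 25.0
```

Call:
step_arm(offset=[[0.01,-0.07,0],[0.018,-0.115,0],[0.02,-0.127,0.08],[0.02,-0.127,0.16],[0.02,-0.127,0.2]], turn=[0,0,0,0,0], jaw=[-0.6,-0.6,-0.6,-0.6,-0.6])

```text
clock: 24.45
tool_pos: [0.5046, -0.1788, 0.0251]
tcp_rot: [[-0.986, -0.168, -0.004], [-0.168, 0.986, 0.001], [0.003, 0.002, -1.0]]
wrist_force: [-1.7, 0.8, -2.2]
gripper_width: 0.0271
grip_force: 25.0
```

Call:
step_arm(offset=[[0,0,0],[0,0,0],[0,0,0],[0,0,0]], turn=[0,0,0,0], jaw=[-0.6,-0.6,-0.6,-0.6])

```text
clock: 24.78
tool_pos: [0.5073, -0.1796, 0.0292]
tcp_rot: [[-0.986, -0.168, 0.002], [-0.168, 0.986, -0.0], [-0.001, -0.001, -1.0]]
wrist_force: [-0.2, -0.5, -0.9]
gripper_width: 0.0271
grip_force: 25.0
```

```bash
python3 - <<'E'
from h import *
go(.5078,-.1793,-.0025,99.67)
s,st=snap('scene')
w=env.snapshot('wrist')
a=cv2.resize(s['frame'][180:300,180:330,::-1],(400,320),interpolation=cv2.INTER_CUBIC)
b=cv2.resize(w['frame'][140:300,220:420,::-1],(400,320),interpolation=cv2.INTER_CUBIC)
cv2.imwrite('pics/c8.png',np.hstack([a,b]))
E
```

```text
phi 99.69 offset [-0.002  0.001  0.127] turn 0.0001 clk 24.78 w 0.0271 gf 25.0 [ 0.35  0.25 -0.11  1.91  0.03  0.98  1.97]
```

View pics/c8.png

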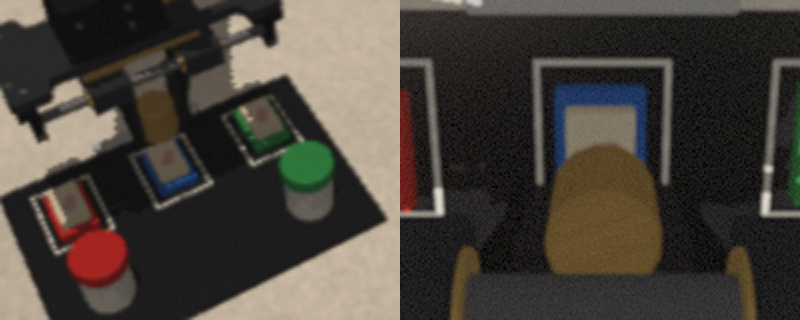

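The weight hangs upright, centred left-right over the blue block. I'll check the fore-aft offset numerically.

```bash
python3 - <<'E'
from h import *
np.set_printoptions(precision=4,suppress=True)
s,st=snap('wrist');R=np.array(st['tcp_rot']);t=np.array(st['tool_pos']);print(s['K'][0],s['K'][1],t)
f=s['frame'].astype(int)
for n,px,z in [('weight base edge',(320.5,212.5),t[2]+.025),('wax edge',(320.5,192.5),.023),('cassette edge',(320.5,182.5),.015),('field edge',(320.5,170.5),.006)]:
    print(n,(R.T@(ray(s,px,z,st)[0]-t))*1000)
for r in range(166,218): print(r,f[r,318:323].mean(0).astype(int),end=';')
E
```

```text
[341.4895   0.     321.1148] [  0.     341.4895 192.0501] [ 0.5072 -0.1797  0.029 ]
weight base edge [ 15.7253   0.5309 -25.0213]
wax edge [17.5487  0.4587  6.0099]
cassette edge [21.8583  0.4408 14.0042]
field edge [27.6793  0.4208 22.9964]
166 [28 27 24];167 [30 30 28];168 [40 38 36];169 [74 71 66];170 [107 103  96];171 [121 118 110];172 [113 107 102];173 [77 75 69];174 [39 36 33];175 [27 24 22];176 [25 23 24];177 [28 24 24];178 [28 25 24];179 [24 22 20];180 [26 27 26];181 [30 28 39];182 [25 38 65];183 [34 53 85];184 [25 48 87];185 [29 53 92];186 [30 55 95];187 [32 58 97];188 [30 56 99];189 [32 57 98];190 [27 53 97];191 [33 57 98];192 [58 68 95];193 [91 88 92];194 [110 102  90];195 [115 105  89];196 [119 109  91];197 [123 114  95];198 [127 118 100];199 [127 117  99];200 [127 118  99];201 [128 120 101];202 [127 118 100];203 [127 120 100];204 [126 118  99];205 [127 117 100];206 [128 119 101];207 [128 119 101];208 [126 119  99];209 [126 117  99];210 [125 115  98];211 [118 103  87];212 [105  88  69];213 [91 71 46];214 [90 71 41];215 [89 70 40];216 [88 69 40];217 [90 70 40];
```

The weight and the wax line up within 1 mm, so I lower it.

Call:
step_arm(offset=[[0,0,0.04],[0,0,0.08],[0,0,0.105],[0,0,0.115],[0,0,0.12]], turn=[0,0,0,0,0], jaw=[-0.6,-0.6,-0.6,-0.6,-0.6])

```text
clock: 25.35
tool_pos: [0.5054, -0.1794, -0.0019]
tcp_rot: [[-0.986, -0.168, -0.003], [-0.168, 0.986, 0.001], [0.002, 0.001, -1.0]]
wrist_force: [-10.1, 3.4, 24.9]
gripper_width: 0.027
grip_force: 25.0
```

Call:
step_arm(offset=[[0,0,0],[0,0,0],[0,0,0]], turn=[0,0,0], jaw=[-0.6,-0.6,-0.6])

```text
clock: 25.6
tool_pos: [0.5056, -0.1795, -0.0017]
tcp_rot: [[-0.986, -0.168, -0.002], [-0.168, 0.986, 0.0], [0.002, 0.001, -1.0]]
wrist_force: [-5.8, 1.7, 10.9]
gripper_width: 0.0274
grip_force: 25.0
```

Call:
step_arm(offset=[[0,0,-0.003],[0,0,-0.003],[0,0,-0.003]], turn=[0,0,0], jaw=[-0.6,-0.6,-0.6])

```text
clock: 25.85
tool_pos: [0.5064, -0.1797, -0.0015]
tcp_rot: [[-0.986, -0.168, -0.0], [-0.168, 0.986, 0.0], [0.0, 0.0, -1.0]]
wrist_force: [-0.1, -0.7, -1.9]
gripper_width: 0.0272
grip_force: 25.0
```

Call:
step_arm(offset=[[0,0,0],[0,0,0],[0,0,0],[0,0,0],[0,0,0]], turn=[0,0,0,0,0], jaw=[0.1,0.1,0.1,0.1,0.1])

```text
clock: 26.27
tool_pos: [0.5065, -0.1797, -0.0011]
tcp_rot: [[-0.986, -0.168, 0.0], [-0.168, 0.986, -0.0], [-0.0, -0.0, -1.0]]
wrist_force: [-0.3, 0.6, 0.0]
gripper_width: 0.0464
grip_force: 0.0
```

Call:
step_arm(offset=[[0,0,-0.05],[0,0,-0.15],[0,0,-0.3],[0,0,-0.42],[0,0,-0.5]], turn=[0,0,0,0,0], jaw=[0.1,0.1,0.1,0.1,0.1])

```text
clock: 26.68
tool_pos: [0.5076, -0.18, 0.1272]
tcp_rot: [[-0.986, -0.168, 0.003], [-0.168, 0.986, -0.001], [-0.003, -0.002, -1.0]]
wrist_force: [0.8, -0.6, 0.4]
gripper_width: 0.0476
grip_force: 0.0
```

Call:
step_arm(offset=[[0,0.12,-0.05],[0,0.28,-0.05],[0,0.44,-0.05],[0,0.58,-0.05],[0,0.7,-0.05]], turn=[0,0,0,0,0], jaw=[0.1,0.1,0.1,0.1,0.1])

```text
clock: 27.1
tool_pos: [0.4765, -0.0046, 0.1367]
tcp_rot: [[-0.986, -0.169, 0.001], [-0.169, 0.986, 0.0], [-0.001, -0.0, -1.0]]
wrist_force: [1.0, 1.1, -0.8]
gripper_width: 0.0481
grip_force: 0.0
```

```bash
python3 - <<'E'
from h import *
s,st=snap('scene');w,_=snap('side')
a=cv2.resize(s['frame'][190:320,170:340,::-1],(400,306),interpolation=cv2.INTER_CUBIC)
b=cv2.resize(w['frame'][110:270,240:400,::-1],(306,306),interpolation=cv2.INTER_CUBIC)
cv2.imwrite('pics/c9.png',np.hstack([a,b]))
E
```

```text
(no output)
```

View pics/c9.png

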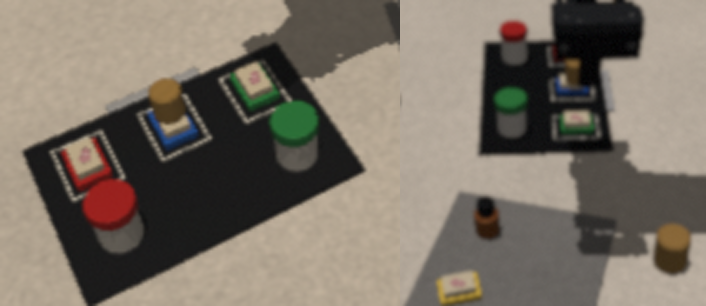

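The weight stands on the blue block. One numeric check of its centring, then I'll hand in.

```bash
python3 - <<'E'
from h import *
np.set_printoptions(precision=4,suppress=True)
for n,z in (('scene',.039),('side',.039)):
    s,_=snap(n);h=cv2.cvtColor(s['frame'],cv2.COLOR_RGB2HSV);c=cam(s)
    p=(np.array([[.5078,-.1793,.039],[.5078,-.1793,.055],[.5078,-.1793,.023]])-c[1])@c[0]@np.array(s['K']).T;p=p[:,:2]/p[:,2:]
    x,y=p[0].astype(int);m=cv2.inRange(h,(12,110,40),(24,255,255));r=np.zeros_like(m);r[y-16:y+17,x-14:x+15]=m[y-16:y+17,x-14:x+15]
    b=blobs(r,5);print(n,p,[(np.round(cen(k),1),cv2.boundingRect(k),ray(s,cen(k),z)[0,:2]) for k in b[:2]])
E
```

```text
scene [[240.8375 233.7181]
 [239.609  228.832 ]
 [242.0304 238.4628]] [(array([240.7, 232.3]), (233, 224, 16, 18), array([ 0.5042, -0.1787]))]
side [[330.1084 145.9942]
 [330.2075 140.8531]
 [330.0115 151.0187]] [(array([329.6, 145. ]), (326, 138, 8, 16), array([ 0.5094, -0.1834]))]
```

Call:
step_arm(offset=[[0,0,0],[0,0,0],[0,0,0]], turn=[0,0,0], jaw=[0.1,0.1,0.1])

```text
clock: 27.55
tool_pos: [0.4772, -0.0084, 0.1362]
tcp_rot: [[-0.986, -0.166, -0.0], [-0.166, 0.986, -0.0], [0.0, -0.0, -1.0]]
wrist_force: [0.2, -0.0, 0.3]
gripper_width: 0.0478
grip_force: 0.0
```

```bash
python3 -c "
from station import env
print(env.hand_in())"
```

```text
the job is handed in; nothing more can be done
None
```

The job is handed in at about 28 s, with no verdict returned: red, green and blue are in their fields, and the brass weight stands upright on the blue wax, centred to within about 3 mm.

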